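Weigh two look-alike mass standards and store the heavier

ROBOT

A 7-joint arm with a two-finger parallel gripper is mounted at the origin on the work surface. World frame = base frame: x ahead of the robot, y to its left, z up, the work surface at z = 0. Lengths are in m, angles in rad, forces in N, time in s.
With the tool pointing down it reaches from about 0.35 to 0.775 m from the base axis. Payload 3.1 kg.
Tool frame: the origin (TCP) lies between the finger pads; the fingertips stand 8 mm ahead of it and the grasp point (between the pads) lies 11 mm behind it; x points along the fingers, z is the direction in which the jaws open and shut, and the axes are right-handed (so a half turn about x gives the same grasp; the last joint's range is limited). The gripper opens to 85 mm and grips with 20 to 120 N. Pads are 22 mm wide; open, the fingers measure 114 mm over their backs; the gripper's body (76 mm by 85 mm) begins 54 mm behind the grasp point. The pads swing forward as they close: fully open they stand 13 mm farther back than shut.
Start: joints at [-1.268, 0.311, 0.014, 1.512, -0.004, 1.319, -0.027], TCP at [0.186, 0.518, 0.239] pointing down, gripper open.
Joint ranges: [-2.7, 2.7], [-0.3, 1.91], [-1.27, 1.3], [0.12, 2.57], [-1.44, 4.58], [0.2, 2.03], [-3.05, 3.05]. Speed limits (rad/s): [2.79, 2.79, 3.14, 3.14, 3.14, 3.14, 3.14].

INTERFACE

Orientations are given as a unit quaternion [x, y, z, w].
In Python, from workcell import bot gives the robot as it stands. The module is installed in compiled form; this text tells all that it offers.
- The arm moves only by the tool step_arm, never from a script. Its argument "commands" is a list of rows, each a list of 5 numbers: the gripper's target within -1 to 1 (shut at 1, half-way at 0, fully open at -1), then the shift along the tool's x, y, z in cm, then the turn about the tool's x in degrees. A call has 1 to 8 rows; each row is the pose to reach, as a shift and turn from the pose measured when the call began, along the tool's axes at that moment; what a row does not reach only later rows make up. A row lasts 1/10 s, in which the tool goes at most 50 mm and 8.59 degrees, less where a joint would pass 70% of its speed; a pose out of reach is approached as far as the arm can. A call with a gripper value outside its range is refused whole. The fingers move at their own pace and stop on an object; the grip force is fixed at half the most. Time passes only in rows, so rows that repeat a pose let the fingers close. It gives the time, the measured TCP pose, the force and the opening at its end, in the units of the state.
- bot.observe(): the state, without advancing time (a new reading comes with each control period).
- bot.get_image(name): name is "scene" or "top"; returns a dict with "img" (400x640x3 uint8, red, green, blue), "vertical_fov" (degrees; the focal length in pixels is half the picture's height over the tangent of half this angle, whatever the lens; pixels are square), "cx", "cy" (the principal point, pixels), "world_to_cam" (4x4, takes a point from world to camera coordinates). Camera axes: x right, y up, looking along -z (the intrinsics and any distortion apply to the point x, -y, -z); pixel columns grow to the right and rows downward; lengths in m; the calibration is good to about 2 mm. A picture is of the moment at which its call begins. There is no depth.
- bot.close_job(): hands the job in, once; it reports no verdict.
The state is a dict: "clock": time; "qpos": joint angles; "dq": joint speeds; "tau": joint torques, N m; "ee_pos": TCP position; "orientation": TCP orientation; "wrist_force": force on the tool from outside, world axes, zero at the start; "moment": the same for the moment, N m; "finger_gap": finger opening in m.
Only numpy, scipy, OpenCV 4.12 (cv2) and the standard library are available. Lean on these libraries where they do the work, as an engineer would, in place of code of your own. Each camera call takes 0.05 s, during which the arm holds its last target. There are 200 camera calls.

TASK

Set the two look-alike steel weights on opposite pans of the balance, let go, and let it tip to show which is heavier. Then stand the heavier one upright in the well of the blue storage base and press it gently fully home, until its lift plate meets the stop, leaving the lighter one standing on its pan. Set the weights down softly, do not press hard on the pans or the storage base, and leave the other things alone.

Things in the scene. Friction and masses are not known exactly. Their poses are not given: they have to be found in the camera images.
- weight_a_mid (a point): Polished steel cylindrical weight (a closed canister with a slug of metal loose inside), 36 mm diameter over its lowest 60 mm, then a 24 mm diameter button; 70 mm tall in all. The point is on its axis half-way up (35 mm above its foot); z is its axis. Stands on the green pad at the start. Looks just like the other weight; one is about 0.35 kg and the other about 0.45 kg, and either may be the heavier.
- weight_b_mid (a point): The other polished steel weight: same shape, size and point as the first, standing 90 to 110 mm from it on the green pad. Only weighing tells which is the heavier.
- pan_left_top (a point): Centre of the flat top of the balance's left (+y) pan, a steel disc 76 mm in diameter and 4 mm thick, about 110 mm above the table when the beam is level. The pan always stays level and moves up and down by 10 mm with the beam. z points up.
- pan_right_top (a point): Centre of the flat top of the balance's right (-y) pan, same disc, 220 mm from the left one. Neither pan should be loaded with more than about 20 N.
- beam (a joint): Angle of the balance beam (rad): 0 level, +0.09 left pan fully down, -0.09 right pan fully down. Oil-damped: it takes a second or two to tip to the heavier side, and empty it drifts slowly back towards level. A pan gives way under a gentle push. Resting the first weight on a pan brings that pan slowly down to its stop.
- well_mouth (a point): Centre of the mouth of the round well in the blue storage base (block 90 x 90 mm, 46 mm tall, fixed to the table, standing on a thin round flange; the mouth is in its top face). The well is 37.5 mm in diameter with a 2 mm chamfer, for a weight standing upright, and has a white lift plate inside. z points up.
- lift (a joint): Travel of the white lift plate in the well (m): about 0 at the start, 0.008 at its stop (fully home). Friction of about 9 N holds it: a weight alone does not sink it; pressed some 5 to 7 N more it slides, and resistance rises sharply at the stop. Its top starts 4 to 19 mm below the mouth (the stop's setting differs, unmeasured); a weight fully home has its foot 12 to 27 mm below the mouth.
- balance: Fixed body of the white equal-arm balance, 100 x 170 mm, beam axis 80 mm above the table; origin under its centre; y points along the arms to the left pan. Its beam, pans and the sides stay below 125 mm.
- pan_left: The left pan with its stem; origin at its pivot on the beam, 30 mm below the pan's top.
- pan_right: The right pan with its stem; origin as on the left.
- weight_a: The first weight; origin at the centre of its foot.
- weight_b: The second weight; origin at the centre of its foot.
- storage: The blue storage base; it should not be loaded with more than about 25 N; origin at the centre of its underside.
- tweezers: Bystander: steel tweezers lying flat, 120 mm long, 9 mm high.
- dish: Bystander: small glass dish, 80 mm wide, 18 mm high.
- dust_brush: Bystander: small brush lying in front.

How it is judged:
On the way:
1. both weights stand released on opposite pans and the beam has tipped to the heavier (contact force between the fingers and weight_a below 0.05 N and contact force between the fingers and weight_b below 0.05 N and ((horizontal distance between weight_b_mid and pan_left_top below 0.024 m and z of weight_b_mid in the frame of pan_left_top between 0.031 and 0.039 m and angle between each of weight_b_mid, weight_a_mid's own z axis and vertical below 0.1 rad and horizontal distance between weight_a_mid and pan_right_top below 0.024 m and z of weight_a_mid in the frame of pan_right_top between 0.031 and 0.039 m) or (horizontal distance between weight_b_mid and pan_right_top below 0.024 m and z of weight_b_mid in the frame of pan_right_top between 0.031 and 0.039 m and angle between each of weight_b_mid, weight_a_mid's own z axis and vertical below 0.1 rad and horizontal distance between weight_a_mid and pan_left_top below 0.024 m and z of weight_a_mid in the frame of pan_left_top between 0.031 and 0.039 m)) and (value of joint beam above 0.06 rad or value of joint beam below -0.06 rad)), for 0.2 s.
At the end, for the whole second after the job is handed in: The heavier weight stands upright in the well, on its axis within 3 mm, resting on the lift plate, which is within 1 mm of its stop; the lighter weight stands upright and at rest on a pan, its centre within 24 mm of the pan's; nothing is held (value of joint lift above 0.007 m and ((horizontal distance between weight_a_mid and well_mouth below 0.003 m and z of weight_a_mid in the frame of well_mouth below 0.0265 m and angle between weight_a_mid's own z axis and vertical below 0.08 rad and contact force between weight_a and storage above 3 N and ((horizontal distance between weight_b_mid and pan_left_top below 0.024 m and z of weight_b_mid in the frame of pan_left_top between 0.031 and 0.039 m and angle between weight_b_mid's own z axis and vertical below 0.1 rad and contact force between weight_b and pan_left between 1 and 3.92 N) or (horizontal distance between weight_b_mid and pan_right_top below 0.024 m and z of weight_b_mid in the frame of pan_right_top between 0.031 and 0.039 m and angle between weight_b_mid's own z axis and vertical below 0.1 rad and contact force between weight_b and pan_right between 1 and 3.92 N))) or (horizontal distance between weight_b_mid and well_mouth below 0.003 m and z of weight_b_mid in the frame of well_mouth below 0.0265 m and angle between weight_b_mid's own z axis and vertical below 0.08 rad and contact force between weight_b and storage above 3 N and ((horizontal distance between weight_a_mid and pan_left_top below 0.024 m and z of weight_a_mid in the frame of pan_left_top between 0.031 and 0.039 m and angle between weight_a_mid's own z axis and vertical below 0.1 rad and contact force between weight_a and pan_left between 1 and 3.92 N) or (horizontal distance between weight_a_mid and pan_right_top below 0.024 m and z of weight_a_mid in the frame of pan_right_top between 0.031 and 0.039 m and angle between weight_a_mid's own z axis and vertical below 0.1 rad and contact force between weight_a and pan_right between 1 and 3.92 N)))) and linear speed of each of weight_a, weight_b below 0.02 m/s); the robot touches nothing.
It fails at once if a pan is loaded with more than 25 N (weight dropped on it or pressed hard) (contact force between any of pan_left, pan_right and anything else above 25 N).
It fails at once if the storage base, its well or its lift plate is loaded with more than 28 N (contact force between storage and anything else above 28 N).
It fails at once if a bystander is moved by more than 20 mm (distance of any of tweezers, dish, dust_brush from where it was at the start of the episode above 0.02 m).
It also fails if it takes over 72 s, if anything falls off the work surface, if the arm or the gripper's body presses on something with over 40 N, if the wrist force passes 120 N, or if a joint passes its speed limit or range.

## Working session

There is one attempt and no reset: what is moved stays moved. The work goes in short steps, Python scripts to look and compute and a tool call to move; the robot and the scene stay as the last step left them, time stands still between calls to the robot, and variables do not carry over. Pictures are saved under pics/ and viewed, about 8 in all and at most 12, crops included, and the job is handed in when it is done.

Besides the shell and the picture viewer there is one more tool, called after "Call:" as a command line: name --pt "numbers of a row" for each row, then --argument value for the rest. step_arm: Moves the arm, as the interface text tells. Its arguments: {"type":"object","properties":{"commands":{"type":"array"}},"required":["commands"]}

```bash
mkdir -p pics; cat > h.py <<'E'
import numpy as np, cv2
from workcell import bot
from scipy.spatial.transform import Rotation as R
def pic(n,f):
    d=bot.get_image(n); cv2.imwrite('pics/'+f,d['img'][:,:,::-1]); return d
def ray(d,u,v):
    f=200/np.tan(np.radians(d['vertical_fov'])/2)
    M=np.array(d['world_to_cam']);Rm=M[:3,:3];c=-Rm.T@M[:3,3]
    return c,Rm.T@np.array([(u-d['cx'])/f,-(v-d['cy'])/f,-1])
def hit(d,u,v,z):
    c,r=ray(d,u,v); return c+r*(z-c[2])/r[2]
def proj(d,p):
    f=200/np.tan(np.radians(d['vertical_fov'])/2)
    M=np.array(d['world_to_cam']);q=M[:3,:3]@np.array(p)+M[:3,3]
    return d['cx']+f*q[0]/-q[2],d['cy']-f*q[1]/-q[2]
def tool(dp):
    "world shift -> tool shift in cm"
    return R.from_quat(bot.observe()['orientation']).inv().apply(dp)*100
E
python3 - <<'E'
from h import *
import pickle
o=bot.observe();print(o); print(R.from_quat(o['orientation']).as_matrix().round(3))
D={}
for n in('scene','top'):
    d=pic(n,n+'0.png');D[n]=d;print(n,d.keys(),d['vertical_fov'],d['cx'],d['cy'],ray(d,320,200))
pickle.dump(D,open('d0.pkl','wb'))
E
```

```text
{'clock': 0.0, 'qpos': array([-1.26769752,  0.31173933,  0.01398666,  1.51305977, -0.00440281,
        1.31919163, -0.02720712]), 'dq': array([-0.00052226,  0.00029644, -0.00037097,  0.00034166,  0.00044775,
        0.00045764, -0.00073567]), 'tau': array([ 4.67013615e-04, -3.79901791e+01,  1.45975566e-01, -2.30594498e+01,
        1.21252707e-02,  1.36798003e-02, -2.26829009e-07]), 'ee_pos': array([0.18564874, 0.51696643, 0.23821244]), 'orientation': array([-0.40734374,  0.57901107,  0.40632782,  0.57768067]), 'wrist_force': array([-0.84073012, -0.38295009,  0.22323417]), 'moment': array([0.03253681, 0.00292008, 0.06578907]), 'finger_gap': 0.08501113218569294}
[[-0.001 -0.941  0.338]
 [-0.002  0.338  0.941]
 [-1.    -0.    -0.002]]
scene dict_keys(['img', 'vertical_fov', 'cx', 'cy', 'world_to_cam']) 47.620681733298426 321.52273265466835 197.54713319491424 (array([1.14158642, 0.63421951, 0.88715294]), array([-0.52221582, -0.53987525, -0.66020143]))
top dict_keys(['img', 'vertical_fov', 'cx', 'cy', 'world_to_cam']) 55.658617446571625 323.2086203108111 195.21131982415224 (array([0.44503619, 0.0108912 , 0.93967639]), array([ 0.09491707, -0.03156255, -0.99510102]))
```

View pics/top0.png

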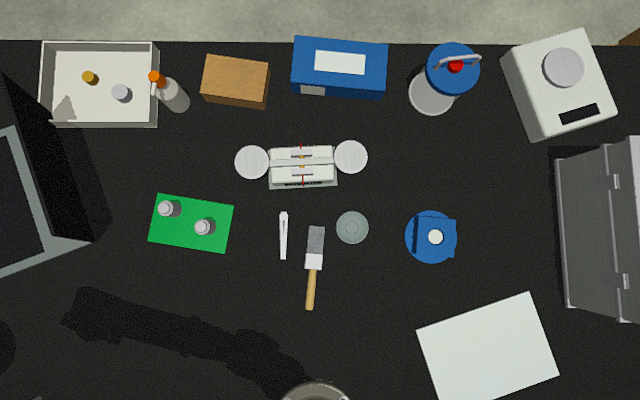

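View pics/scene0.png

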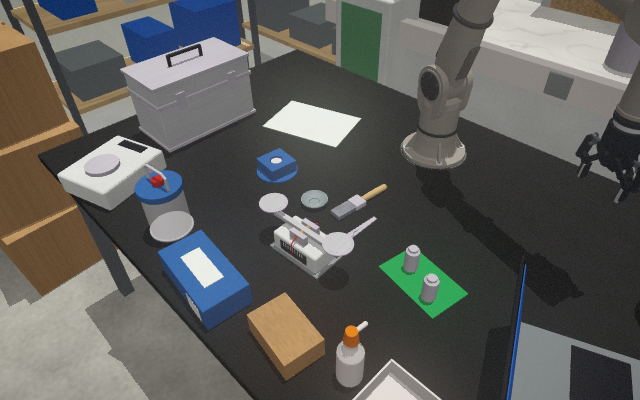

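The top view shows the weights at about (165,208) and (203,227) and the pans at (252,162) and (351,156). The well is at (435,237), the tweezers at (283,235) and the dish at (352,227). The scene view agrees. I'll zoom in next.

```bash
python3 - <<'E'
from h import *
import pickle
D=pickle.load(open('d0.pkl','rb'))
t=D['top']['img'];s=D['scene']['img']
def c(i,u,v,w,h,k): return cv2.resize(i[v:v+h,u:u+w],None,fx=k,fy=k,interpolation=cv2.INTER_CUBIC)
A=np.hstack([c(t,145,190,80,60,5),c(t,395,205,80,60,5)])
B=np.hstack([c(s,375,230,80,80,5)[:300],c(s,250,140,80,60,5)])
cv2.imwrite('pics/crop.png',np.vstack([A,B])[:,:,::-1])
for n,(u,v),z in[('A',(165,207),.065),('B',(203,226),.065),('PL',(252,162),.11),('PR',(351,156),.11),('well',(435,237),.046)]:
    p=hit(D['top'],u,v,z);print(n,p.round(4),np.round(proj(D['scene'],p),1))
E
```

```text
A [0.5147 0.3366 0.065 ] [428.8 280.8]
B [0.4707 0.25   0.065 ] [409.6 250.6]
PL [0.6095 0.1341 0.11  ] [335.7 243.3]
PR [ 0.6226 -0.0857  0.11  ] [270.8 202.5]
well [ 0.4403 -0.2897  0.046 ] [275.  159.9]
```

View pics/crop.png

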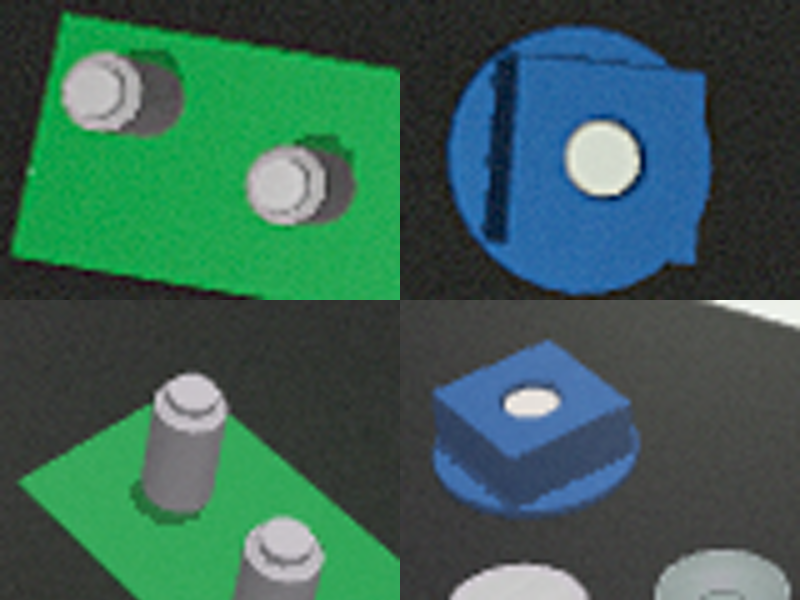

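```bash
python3 - <<'E'
from h import *
import pickle
D=pickle.load(open('d0.pkl','rb'));d=D['top'];t=d['img'].astype(int)
for n,(u,v),z in[('A',(164.8,207.9),.061),('B',(202,226.6),.061),('well',(435.6,236.2),.046)]:
    p=hit(d,u,v,z);print(n,p.round(4),tool(p-bot.observe()['ee_pos']).round(2))
g=cv2.cvtColor(d['img'],cv2.COLOR_RGB2GRAY)
for n,u,v in(('PL',252,162),('PR',351,156)):
    m=np.zeros_like(g);m[v-21:v+22,u-21:u+22]=g[v-21:v+22,u-21:u+22]>120
    m=cv2.morphologyEx(m,cv2.MORPH_OPEN,np.ones((13,13),np.uint8))
    c=max(cv2.findContours(m,0,2)[0],key=cv2.contourArea);e=cv2.fitEllipse(c)
    p=hit(d,*e[0],.11);print(n,e,p.round(4),tool(p-bot.observe()['ee_pos']).round(2))
# well: non-blue blob
c=t[215:258,412:458];b=(c[:,:,2]-c[:,:,0]<40).astype(np.uint8)
k,l,s,cen=cv2.connectedComponentsWithStats(b);i=l[21,23];print(s[i],cen[i]+[412,215],hit(d,*(cen[i]+[412,215]),.046))
E
```

```text
A [0.513  0.3385 0.061 ] [ 17.75 -36.83  -5.7 ]
B [0.4695 0.2534 0.061 ] [ 17.77 -35.62 -15.19]
well [ 0.4422 -0.2913  0.046 ] [ 19.38 -51.46 -67.36]
PL ((251.40509033203125, 161.7326202392578), (33.41307067871094, 33.90032196044922), 27.096216201782227) [0.6101 0.1354 0.11  ] [ 12.88 -52.84 -21.55]
PR ((350.3099670410156, 156.55348205566406), (32.81723403930664, 33.31211853027344), 121.42504119873047) [ 0.6213 -0.0841  0.11  ] [ 12.93 -61.31 -41.83]
[ 16  14  15  15 187] [435.07486631 236.18181818] [ 0.44224212 -0.28999947  0.046     ]
```

Call:
step_arm --pt "-1 2 -5 -2 0" --pt "-1 4 -10 -4 0" --pt "-1 6 -15 -6.4 0" --pt "-1 8 -20 -8.5 0" --pt "-1 10 -25 -10.7 0" --pt "-1 10 -30 -12.8 0" --pt "-1 10 -35.6 -15.2 0" --pt "-1 10 -35.6 -15.2 0"

```text
clock: 0.9
ee_pos: [0.4671, 0.2544, 0.1381]
orientation: [-0.407, 0.579, 0.407, 0.577]
wrist_force: [1.2, 1.7, -0.1]
finger_gap: 0.0854
```

```bash
python3 - <<'E'
from h import *
o=bot.observe();print(o['qpos'].round(2),tool(np.array([.4695,.2534,.039])-o['ee_pos']).round(2),R.from_quat(o['orientation']).as_matrix().round(3))
E
```

```text
[-0.69  0.36  0.21  1.72 -0.08  1.08  0.77] [ 9.91 -0.27  0.02] [[-0.002 -0.941  0.338]
 [-0.003  0.338  0.941]
 [-1.     0.001 -0.003]]
```

Call:
step_arm --pt "-1 4.5 -0.27 0 0" --pt "-1 8 -0.27 0 0" --pt "-1 9.9 -0.27 0 0" --pt "-1 9.9 -0.27 0 0" --pt "1 9.9 -0.27 0 0" --pt "1 9.9 -0.27 0 0" --pt "1 9.9 -0.27 0 0" --pt "1 9.9 -0.27 0 0"

```text
clock: 1.7
ee_pos: [0.4706, 0.2542, 0.0409]
orientation: [-0.407, 0.578, 0.407, 0.578]
wrist_force: [0.2, 0.4, 3.5]
finger_gap: 0.0343
```

Call:
step_arm --pt "1 0 0 0 0" --pt "1 0 0 0 0" --pt "1 0 0 0 0"

```text
clock: 2.0
ee_pos: [0.4705, 0.2542, 0.041]
orientation: [-0.407, 0.578, 0.407, 0.578]
wrist_force: [-0.1, -0.5, 0.3]
finger_gap: 0.0342
```

```bash
python3 - <<'E'
from h import *
o=bot.observe();print(tool(np.array([.6213,-.0841,.2])-o['ee_pos']).round(2))
d=pic('scene','s1.png')
cv2.imwrite('pics/s1c.png',cv2.resize(d['img'][200:320,340:480,::-1],None,fx=5,fy=5,interpolation=2))
E
```

```text
[-15.87 -25.62 -26.77]
```

View pics/s1c.png

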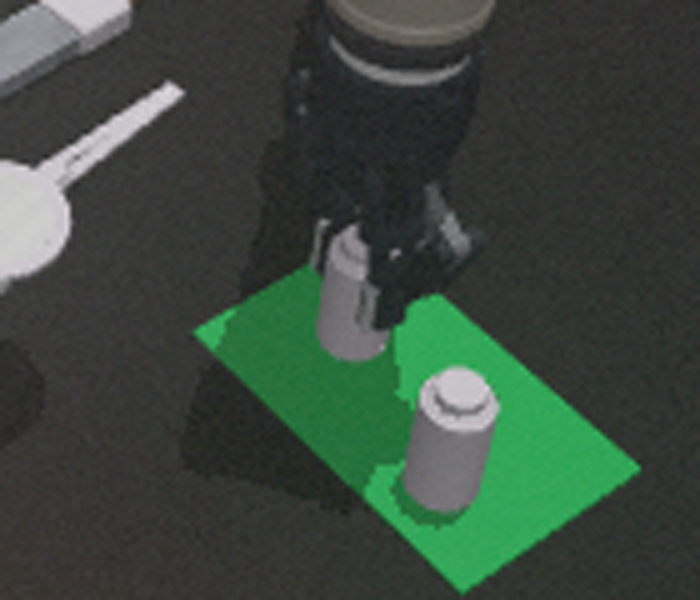

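The crop shows the jaws gripping weight B and weight A undisturbed. The gap of 34 mm is right for this weight, so I'll lift it and carry it to the right pan.

Call:
step_arm --pt "1 -4 0 0 0" --pt "1 -8 0 0 0" --pt "1 -12 -4 -4 0" --pt "1 -16 -7.5 -7.5 0" --pt "1 -16 -11 -11 0" --pt "1 -16 -14.5 -15 0" --pt "1 -16 -18 -18.5 0" --pt "1 -16 -21.5 -22.5 0"

```text
clock: 2.85
ee_pos: [0.5844, -0.0011, 0.2004]
orientation: [-0.407, 0.578, 0.407, 0.578]
wrist_force: [1.1, -0.1, -3.5]
finger_gap: 0.034
```

```bash
python3 - <<'E'
from h import *
o=bot.observe();print(o['qpos'].round(2),o['dq'].round(2),tool(np.array([.6213,-.0841,.155])-o['ee_pos']).round(2))
E
```

```text
[-0.26  0.41  0.33  1.49 -0.14  1.26  1.31] [ 0.78  0.38  0.16 -0.51 -0.18  0.18  0.92] [ 4.54 -6.27 -6.57]
```

Call:
step_arm --pt "1 0 -3 -3 0" --pt "1 0.5 -6.27 -6.57 0" --pt "1 1.5 -6.27 -6.57 0" --pt "1 2.5 -6.27 -6.57 0" --pt "1 3 -6.27 -6.57 0" --pt "1 3.5 -6.27 -6.57 0" --pt "1 3.5 -6.27 -6.57 0" --pt "1 3.5 -6.27 -6.57 0"

```text
clock: 3.65
ee_pos: [0.6214, -0.083, 0.1657]
orientation: [-0.408, 0.578, 0.408, 0.578]
wrist_force: [-0.0, -0.4, -3.1]
finger_gap: 0.0343
```

```bash
python3 - <<'E'
from h import *
o=bot.observe();print(tool(np.array([.6213,-.0841,.150])-o['ee_pos']).round(2))
d=pic('top','t2.png');s=pic('scene','s2.png')
a=cv2.resize(d['img'][120:200,310:400],None,fx=4,fy=4,interpolation=2)
b=cv2.resize(s['img'][140:220,225:315],None,fx=4,fy=4,interpolation=2)
cv2.imwrite('pics/c2.png',np.hstack([a,b])[:,:,::-1])
E
```

```text
[ 1.57 -0.02 -0.11]
```

View pics/c2.png

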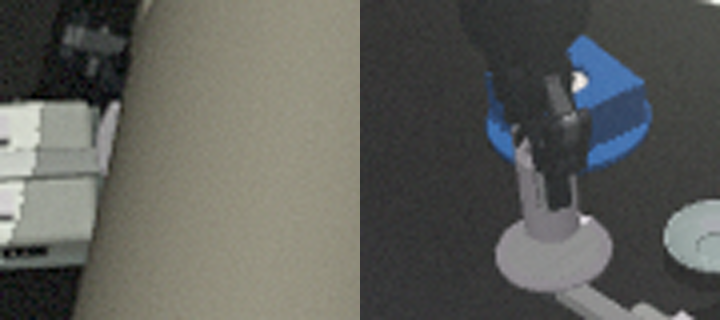

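The weight hangs above the middle of the right pan. I'll lower it slowly.

Call:
step_arm --pt "1 0.5 0 0 0" --pt "1 0.9 0 0 0" --pt "1 1.1 0 0 0" --pt "1 1.3 0 0 0" --pt "1 1.45 0 0 0" --pt "1 1.6 0 0 0" --pt "1 1.6 0 0 0" --pt "1 1.6 0 0 0"

```text
clock: 4.55
ee_pos: [0.6218, -0.0837, 0.1502]
orientation: [-0.408, 0.578, 0.407, 0.578]
wrist_force: [-0.7, 0.4, -3.3]
finger_gap: 0.034
```

Call:
step_arm --pt "1 0.15 0 0 0" --pt "1 0.3 0 0 0" --pt "1 0.3 0 0 0"

```text
clock: 4.85
ee_pos: [0.6217, -0.0836, 0.1469]
orientation: [-0.408, 0.578, 0.407, 0.578]
wrist_force: [0.6, 0.2, -2.7]
finger_gap: 0.0341
```

Call:
step_arm --pt "1 0.1 0 0 0" --pt "1 0.2 0 0 0" --pt "1 0.3 0 0 0" --pt "1 0.4 0 0 0"

```text
clock: 5.25
ee_pos: [0.6217, -0.0836, 0.1429]
orientation: [-0.408, 0.578, 0.407, 0.578]
wrist_force: [-1.3, -0.0, -2.2]
finger_gap: 0.034
```

```bash
python3 - <<'E'
from h import *
s=pic('scene','s3.png')
b=cv2.resize(s['img'][150:270,225:365],None,fx=5,fy=5,interpolation=2)
cv2.imwrite('pics/c3.png',b[:,:,::-1]);print(bot.observe()['wrist_force'])
E
```

```text
[-0.37274829 -0.32225483 -2.22966468]
```

View pics/c3.png

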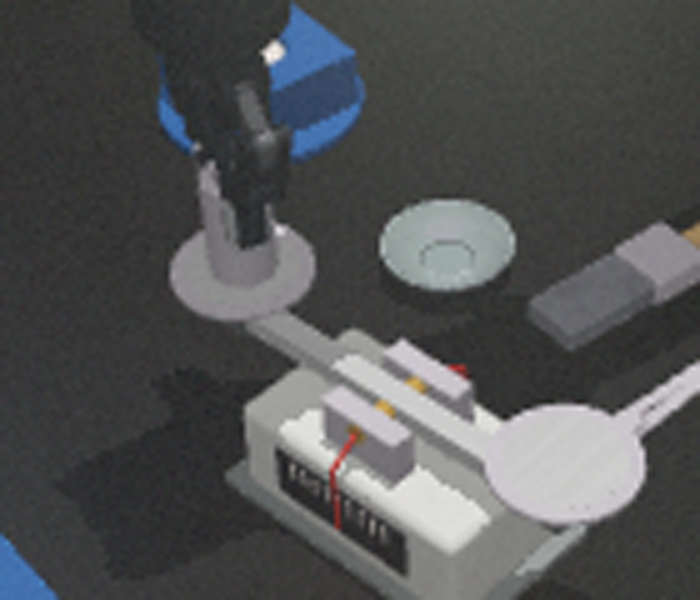

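The foot rests on the pan: the wrist force has dropped by about 1 N and the pan is yielding. I'll follow it down to its stop, then release.

Call:
step_arm --pt "1 0.1 0 0 0" --pt "1 0.2 0 0 0" --pt "1 0.3 0 0 0" --pt "1 0.35 0 0 0" --pt "1 0.35 0 0 0"

```text
clock: 5.8
ee_pos: [0.6216, -0.0835, 0.139]
orientation: [-0.408, 0.578, 0.407, 0.578]
wrist_force: [-0.4, 0.3, -3.6]
finger_gap: 0.0342
```

Call:
step_arm --pt "1 0.1 0 0 0" --pt "1 0.1 0 0 0" --pt "1 0.1 0 0 0"

```text
clock: 6.1
ee_pos: [0.6215, -0.0836, 0.1378]
orientation: [-0.408, 0.578, 0.407, 0.578]
wrist_force: [-1.0, 0.6, -3.6]
finger_gap: 0.0341
```

Call:
step_arm --pt "1 0.1 0 0 0" --pt "1 0.1 0 0 0" --pt "1 0.1 0 0 0"

```text
clock: 6.4
ee_pos: [0.6216, -0.0835, 0.1371]
orientation: [-0.408, 0.578, 0.407, 0.578]
wrist_force: [-0.5, -0.2, -0.9]
finger_gap: 0.0343
```

Call:
step_arm --pt "-1 0 0 0 0" --pt "-1 0 0 0 0" --pt "-1 0 0 0 0" --pt "-1 0 0 0 0" --pt "-1 0 0 0 0" --pt "-1 -2 0 0 0" --pt "-1 -5.5 0 0 0" --pt "-1 -8.5 0 0 0"

```text
clock: 7.2
ee_pos: [0.6214, -0.0836, 0.2232]
orientation: [-0.408, 0.578, 0.407, 0.578]
wrist_force: [0.5, 0.0, -0.3]
finger_gap: 0.0857
```

```bash
python3 - <<'E'
from h import *
o=bot.observe();print(tool(np.array([.513,.3385,.14])-o['ee_pos']).round(2))
E
```

```text
[ 8.29 24.4  36.12]
```

Call:
step_arm --pt "-1 0 2.8 4.1 0" --pt "-1 0 5.6 8.2 0" --pt "-1 0 8.4 12.4 0" --pt "-1 0 11.2 16.5 0" --pt "-1 2 14 20.7 0" --pt "-1 4 16.8 24.8 0" --pt "-1 6 19.6 29 0" --pt "-1 8 22.4 33 0"

```text
clock: 8.0
ee_pos: [0.5245, 0.2908, 0.1483]
orientation: [-0.408, 0.577, 0.407, 0.578]
wrist_force: [0.6, 0.6, 0.4]
finger_gap: 0.0854
```

```bash
python3 - <<'E'
from h import *
o=bot.observe();print(tool(np.array([.513,.3385,.041])-o['ee_pos']).round(2))
d=pic('top','t4.png');s=pic('scene','s4.png')
a=cv2.resize(d['img'][125:205,305:395],None,fx=4,fy=4,interpolation=2)
b=cv2.resize(s['img'][160:240,235:325],None,fx=4,fy=4,interpolation=2)
c=cv2.resize(d['img'][180:250,140:230],None,fx=4,fy=4,interpolation=2)
e=cv2.resize(s['img'][230:300,380:470],None,fx=4,fy=4,interpolation=2)
cv2.imwrite('pics/c4.png',np.vstack([np.hstack([a,b]),np.hstack([c,e])])[:,:,::-1])
E
```

```text
[10.73  2.7   4.09]
```

View pics/c4.png

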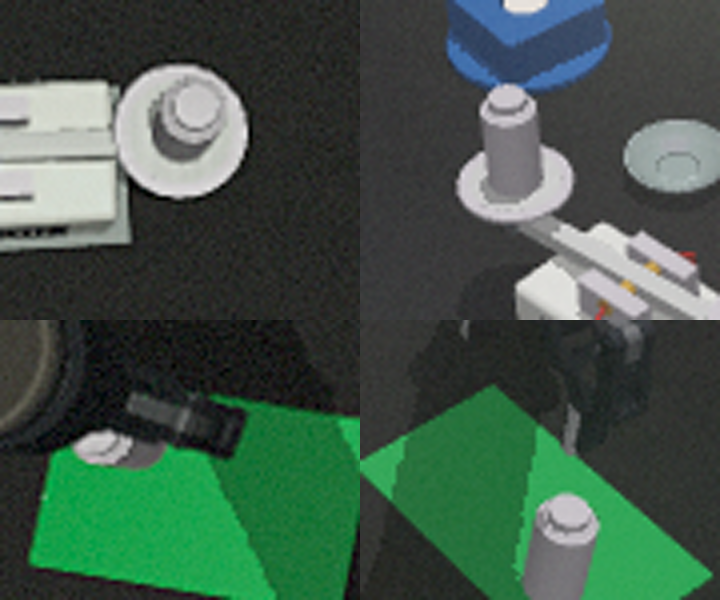

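Weight B stands upright near the centre of the right pan, with its top at about (353,150) in the top image. Weight A is clear. Next I'll pick A up.

Call:
step_arm --pt "-1 0.5 2.7 4.09 0" --pt "-1 2 2.7 4.09 0" --pt "-1 6 2.7 4.09 0" --pt "-1 9.5 2.7 4.09 0" --pt "-1 10.7 2.7 4.09 0" --pt "-1 10.7 2.7 4.09 0"

```text
clock: 8.7
ee_pos: [0.5034, 0.3458, 0.0364]
orientation: [-0.409, 0.578, 0.414, 0.572]
wrist_force: [-0.1, 0.1, 0.2]
finger_gap: 0.0855
```

Call:
step_arm --pt "1 0 0 0 0" --pt "1 0 0 0 0" --pt "1 0 0 0 0" --pt "1 0 0 0 0" --pt "1 0 0 0 0" --pt "1 0 0 0 0"

```text
clock: 9.3
ee_pos: [0.5041, 0.3445, 0.0383]
orientation: [-0.409, 0.578, 0.414, 0.572]
wrist_force: [-2.3, -2.8, 6.0]
finger_gap: 0.0342
```

```bash
python3 - <<'E'
from h import *
import pickle
d=pickle.load(open('d0.pkl','rb'))['top']
o=bot.observe();print(o['ee_pos'],tool(np.array([.6101,.1354,.215])-o['ee_pos']).round(2))
print(hit(d,353.6,149.8,.168),hit(d,352.6,151.6,.158))
E
```

```text
[0.50409834 0.34454612 0.03830802] [-17.78 -16.61 -16.43]
[ 0.62327645 -0.08460788  0.168     ] [ 0.62171872 -0.08365435  0.158     ]
```

The previous call began while the arm was still moving, so the jaws are about 10 mm off-centre. I'll release and regrasp.

Call:
step_arm --pt "-1 0 0 0 0" --pt "-1 0 0 0 0" --pt "-1 0 0 0 0" --pt "-1 0 0 0 0" --pt "-1 0 0 0 0"

```text
clock: 9.8
ee_pos: [0.504, 0.3448, 0.0382]
orientation: [-0.409, 0.578, 0.414, 0.572]
wrist_force: [-0.5, 0.2, 0.8]
finger_gap: 0.0857
```

```bash
python3 - <<'E'
from h import *
o=bot.observe();print(R.from_quat(o['orientation']).as_matrix().round(4),o['qpos'].round(3),tool(np.array([.513,.3385,.041])-o['ee_pos']).round(2))
s=pic('scene','s5.png')
b=cv2.resize(s['img'][220:310,370:480],None,fx=5,fy=5,interpolation=2)
cv2.imwrite('pics/c5.png',b[:,:,::-1])
E
```

```text
[[-1.110e-02 -9.463e-01  3.230e-01]
 [ 1.000e-04  3.230e-01  9.464e-01]
 [-9.999e-01  1.060e-02 -3.500e-03]] [-0.755  0.618  0.193  1.58  -0.143  0.967  0.728] [-0.29 -1.05 -0.3 ]
```

View pics/c5.png

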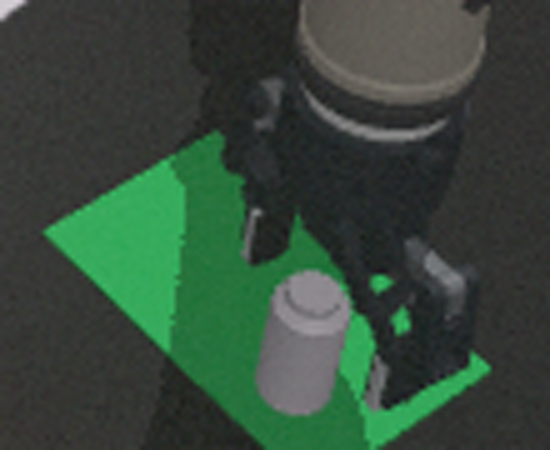

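The crop shows weight A upright and unmoved at about (432,281) in the scene, with the jaws about 1 cm behind it. I'll shift by -1.05 cm along tool y and regrip.

Call:
step_arm --pt "-1 -0.15 -0.5 -0.2 0" --pt "-1 -0.29 -1.05 -0.3 0" --pt "-1 -0.29 -1.05 -0.3 0" --pt "1 -0.29 -1.05 -0.3 0" --pt "1 -0.29 -1.05 -0.3 0" --pt "1 -0.29 -1.05 -0.3 0" --pt "1 -0.29 -1.05 -0.3 0" --pt "1 -0.29 -1.05 -0.3 0"

```text
clock: 10.65
ee_pos: [0.5132, 0.3397, 0.0416]
orientation: [-0.409, 0.577, 0.414, 0.573]
wrist_force: [0.0, 2.0, 1.6]
finger_gap: 0.0339
```

Call:
step_arm --pt "1 0 0 0 0" --pt "1 0 0 0 0"

```text
clock: 10.85
ee_pos: [0.5132, 0.3398, 0.0416]
orientation: [-0.409, 0.577, 0.414, 0.572]
wrist_force: [0.2, 0.4, 0.9]
finger_gap: 0.0338
```

```bash
python3 - <<'E'
from h import *
o=bot.observe();print(R.from_quat(o['orientation']).as_matrix().round(4),tool(np.array([.6101,.1354,.215])-o['ee_pos']).round(2))
E
```

```text
[[-0.0099 -0.9466  0.3222]
 [ 0.0019  0.3222  0.9467]
 [-0.9999  0.01   -0.0014]] [-17.48 -15.58 -16.25]
```

Call:
step_arm --pt "1 -4 0 0 0" --pt "1 -8 -1 -1 0" --pt "1 -12 -4 -4 0" --pt "1 -16 -7 -7.3 0" --pt "1 -17.5 -10 -10.5 0" --pt "1 -17.5 -13 -13.5 0" --pt "1 -17.5 -15.6 -16.25 0" --pt "1 -17.5 -15.6 -16.25 0"

```text
clock: 11.65
ee_pos: [0.6123, 0.1215, 0.2138]
orientation: [-0.408, 0.583, 0.406, 0.573]
wrist_force: [0.4, -2.3, -4.8]
finger_gap: 0.0341
```

Call:
step_arm --pt "1 0 0 0 0" --pt "1 0 0 0 0"

```text
clock: 11.85
ee_pos: [0.6111, 0.1193, 0.2117]
orientation: [-0.407, 0.586, 0.405, 0.572]
wrist_force: [-0.1, -0.7, -4.5]
finger_gap: 0.0349
```

```bash
python3 - <<'E'
from h import *
o=bot.observe();print(o['dq'].round(2),o['ee_pos'],o['wrist_force'],tool(np.array([.6101,.1354,.165])-o['ee_pos']).round(2))
E
```

```text
[-0.02 -0.01 -0.02 -0.01 -0.02 -0.    0.  ] [0.6110811  0.11927042 0.21172182] [-0.06864227 -0.68512511 -4.53965263] [4.65 0.6  1.56]
```

Call:
step_arm --pt "1 1 0.6 1.56 0" --pt "1 2.2 0.6 1.56 0" --pt "1 3.2 0.6 1.56 0" --pt "1 4 0.6 1.56 0" --pt "1 4.4 0.6 1.56 0" --pt "1 4.4 0.6 1.56 0" --pt "1 4.4 0.6 1.56 0" --pt "1 4.4 0.6 1.56 0"

```text
clock: 12.65
ee_pos: [0.6106, 0.1352, 0.1683]
orientation: [-0.407, 0.585, 0.405, 0.572]
wrist_force: [-0.1, 0.5, -3.9]
finger_gap: 0.034
```

```bash
python3 - <<'E'
from h import *
o=bot.observe();print(R.from_quat(o['orientation']).as_matrix().round(4),o['ee_pos'],o['wrist_force'],tool(np.array([.6101,.1354,.161])-o['ee_pos']).round(2))
s=pic('scene','s6.png')
b=cv2.resize(s['img'][150:270,240:380],None,fx=5,fy=5,interpolation=2)
cv2.imwrite('pics/c6.png',b[:,:,::-1])
E
```

```text
[[-0.0133 -0.9403  0.3401]
 [-0.0128  0.3403  0.9402]
 [-0.9998  0.0081 -0.0166]] [0.61064939 0.13519716 0.16827968] [-0.13422563  0.47610924 -3.94161773] [0.73 0.05 0.01]
```

View pics/c6.png

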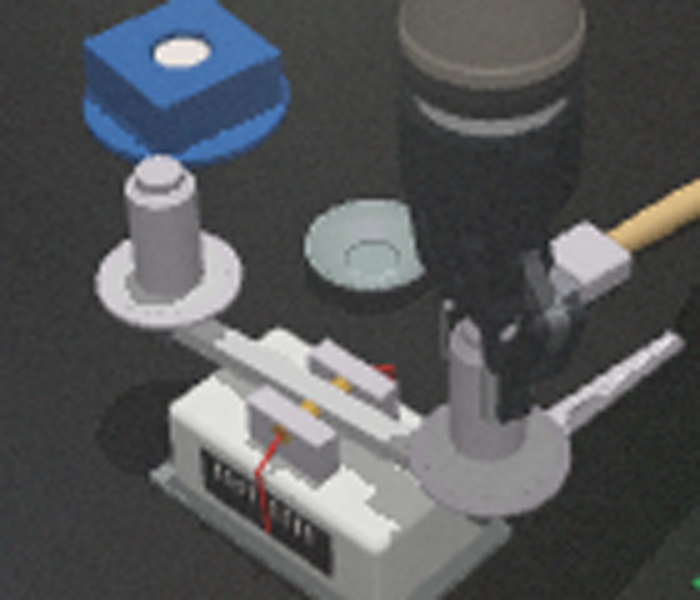

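The weight hovers over the centre of the raised left pan, and B stands on the lowered right one. I'll lower it gently.

Call:
step_arm --pt "1 0.2 0 0 0" --pt "1 0.4 0 0 0" --pt "1 0.55 0 0 0" --pt "1 0.7 0 0 0" --pt "1 0.8 0 0 0" --pt "1 0.8 0 0 0" --pt "1 0.8 0 0 0"

```text
clock: 13.4
ee_pos: [0.6105, 0.1352, 0.1602]
orientation: [-0.407, 0.585, 0.405, 0.572]
wrist_force: [-0.3, 0.2, -4.2]
finger_gap: 0.0344
```

Call:
step_arm --pt "1 0.1 0 0 0" --pt "1 0.2 0 0 0" --pt "1 0.3 0 0 0" --pt "1 0.3 0 0 0"

```text
clock: 13.8
ee_pos: [0.6105, 0.1351, 0.1574]
orientation: [-0.407, 0.585, 0.405, 0.572]
wrist_force: [0.5, 0.7, -3.8]
finger_gap: 0.0341
```

Call:
step_arm --pt "1 0.1 0 0 0" --pt "1 0.2 0 0 0" --pt "1 0.3 0 0 0" --pt "1 0.4 0 0 0"

```text
clock: 14.2
ee_pos: [0.6107, 0.1353, 0.1539]
orientation: [-0.407, 0.585, 0.405, 0.573]
wrist_force: [-1.6, 0.1, -0.2]
finger_gap: 0.0341
```

Call:
step_arm --pt "1 0.1 0 0 0" --pt "1 0.2 0 0 0" --pt "1 0.3 0 0 0"

```text
clock: 14.5
ee_pos: [0.6107, 0.1355, 0.1508]
orientation: [-0.407, 0.585, 0.405, 0.573]
wrist_force: [-0.8, 0.6, 0.4]
finger_gap: 0.0343
```

Call:
step_arm --pt "-1 0 0 0 0" --pt "-1 0 0 0 0" --pt "-1 0 0 0 0" --pt "-1 0 0 0 0" --pt "-1 0 0 0 0" --pt "-1 0 0 0 0" --pt "-1 0 0 0 0" --pt "-1 0 0 0 0"

```text
clock: 15.3
ee_pos: [0.6106, 0.1355, 0.1508]
orientation: [-0.407, 0.585, 0.405, 0.573]
wrist_force: [-0.2, -0.5, 0.0]
finger_gap: 0.0852
```

Call:
step_arm --pt "-1 -2 0 0 0" --pt "-1 -5 0 0 0" --pt "-1 -8 0 0 0" --pt "-1 -10 0 0 0" --pt "-1 -10 0 0 0" --pt "-1 -10 0 0 0" --pt "-1 -10 0 0 0" --pt "-1 -10 0 0 0"

```text
clock: 16.1
ee_pos: [0.611, 0.1365, 0.249]
orientation: [-0.407, 0.586, 0.406, 0.572]
wrist_force: [-0.2, 0.8, -0.9]
finger_gap: 0.0853
```

Call:
step_arm --pt "-1 0 0 0 0" --pt "-1 0 0 0 0" --pt "-1 0 0 0 0" --pt "-1 0 0 0 0" --pt "-1 0 0 0 0" --pt "-1 0 0 0 0" --pt "-1 0 0 0 0" --pt "-1 0 0 0 0"

```text
clock: 16.9
ee_pos: [0.611, 0.1366, 0.2491]
orientation: [-0.407, 0.586, 0.406, 0.572]
wrist_force: [-0.7, 0.5, 0.2]
finger_gap: 0.0854
```

```bash
python3 - <<'E'
from h import *
s=pic('scene','s7.png');d=pic('top','t7.png')
b=cv2.resize(s['img'][150:270,240:380],None,fx=4,fy=4,interpolation=2)
cv2.imwrite('pics/c7.png',b[:,:,::-1])
E
```

```text
(no output)
```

View pics/c7.png

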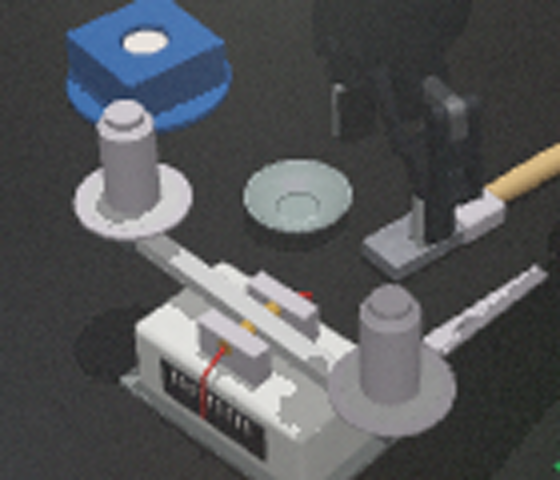

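The pointer has flipped: the left pan with weight A is down at (392,388) in the crop, and B's pan is up at (133,198). A is heavier, which agrees with the lift forces of about 4.3 N against 3.3 N. I'll turn the jaws 90° before regrasping A, so its other axis gets centred too.

Call:
step_arm --pt "-1 0 0 0 -8" --pt "-1 0 0 0 -16" --pt "-1 0 0 0 -24" --pt "-1 0 0 0 -24" --pt "-1 0 0 0 -24" --pt "-1 0 0 0 -24"

```text
clock: 17.6
ee_pos: [0.611, 0.1365, 0.249]
orientation: [-0.516, 0.489, 0.518, 0.475]
wrist_force: [0.1, -0.2, -0.1]
finger_gap: 0.085
```

```bash
python3 - <<'E'
from h import *
o=bot.observe();print(o['qpos'].round(3),R.from_quat(o['orientation']).as_matrix().round(4),o['ee_pos'])
E
```

```text
[-0.381  0.483  0.206  1.248 -0.087  1.437  1.456] [[-0.0156 -0.9974 -0.07  ]
 [-0.0128 -0.0698  0.9975]
 [-0.9998  0.0164 -0.0117]] [0.61100556 0.13647067 0.24898259]
```

Call:
step_arm --pt "-1 0 0 0 8" --pt "-1 0 0 0 16" --pt "-1 0 0 0 24" --pt "-1 0 0 0 32" --pt "-1 0 0 0 40" --pt "-1 0 0 0 48" --pt "-1 0 0 0 56" --pt "-1 0 0 0 56"

```text
clock: 18.4
ee_pos: [0.611, 0.1367, 0.249]
orientation: [-0.233, 0.675, 0.227, 0.662]
wrist_force: [0.7, -0.1, -0.1]
finger_gap: 0.0855
```

Call:
step_arm --pt "-1 0 0 0 8" --pt "-1 0 0 0 16" --pt "-1 0 0 0 24" --pt "-1 0 0 0 32" --pt "-1 0 0 0 40" --pt "-1 0 0 0 48" --pt "-1 0 0 0 56" --pt "-1 0 0 0 57"

```text
clock: 19.2
ee_pos: [0.611, 0.1368, 0.2489]
orientation: [0.111, 0.702, -0.122, 0.693]
wrist_force: [-0.7, 0.2, -0.1]
finger_gap: 0.0857
```

Call:
step_arm --pt "-1 0 0 0 0" --pt "-1 0 0 0 0" --pt "-1 0 0 0 0"

```text
clock: 19.5
ee_pos: [0.6109, 0.1368, 0.2489]
orientation: [0.11, 0.702, -0.121, 0.693]
wrist_force: [0.5, -0.1, -0.1]
finger_gap: 0.0852
```

```bash
python3 - <<'E'
from h import *
o=bot.observe();print(o['qpos'].round(3),R.from_quat(o['orientation']).as_matrix().round(4),o['ee_pos'],tool(np.array([.6107,.1355,.140])-o['ee_pos']).round(2))
E
```

```text
[-0.621  0.526  0.606  1.259 -0.28   1.458 -0.373] [[-0.0156  0.3231  0.9462]
 [-0.0134  0.9462 -0.3233]
 [-0.9998 -0.0177 -0.0104]] [0.61094325 0.13680518 0.24891896] [10.89  0.06  0.13]
```

Call:
step_arm --pt "-1 3 0.06 0.1 0" --pt "-1 6 0.06 0.13 0" --pt "-1 9 0.06 0.13 0" --pt "-1 10.5 0.06 0.13 0" --pt "-1 10.8 0.06 0.13 0" --pt "-1 10.8 0.06 0.13 0" --pt "-1 10.8 0.06 0.13 0" --pt "-1 10.8 0.06 0.13 0"

```text
clock: 20.3
ee_pos: [0.6118, 0.1355, 0.1425]
orientation: [0.111, 0.701, -0.121, 0.694]
wrist_force: [-0.2, 0.2, -0.5]
finger_gap: 0.0852
```

Call:
step_arm --pt "1 0 0 0 0" --pt "1 0 0 0 0" --pt "1 0 0 0 0" --pt "1 0 0 0 0" --pt "1 0 0 0 0" --pt "1 0 0 0 0" --pt "1 0 0 0 0"

```text
clock: 21.0
ee_pos: [0.6115, 0.1358, 0.143]
orientation: [0.111, 0.701, -0.121, 0.694]
wrist_force: [-3.4, 0.5, 5.5]
finger_gap: 0.034
```

```bash
python3 - <<'E'
from h import *
o=bot.observe();m=R.from_quat(o['orientation']).as_matrix();print(m.round(4),o['ee_pos'],o['wrist_force'])
print('off tool (weight release - tcp)',tool(np.array([.6106,.1355,o['ee_pos'][2]])-o['ee_pos']))
for p in((.45,.05,.25),(.4422,-.2907,.15)):print(tool(np.array(p)-o['ee_pos']).round(2))
E
```

```text
[[-0.0131  0.3227  0.9464]
 [-0.0122  0.9464 -0.3228]
 [-0.9998 -0.0157 -0.0084]] [0.61150886 0.13583875 0.14302595] [-3.44933949  0.48217106  5.53340856]
off tool (weight release - tcp) [ 0.00159937 -0.06138324 -0.07508234]
[-10.38 -13.5  -12.6 ]
[ 4.000e-02 -4.584e+01 -2.260e+00]
```

Call:
step_arm --pt "1 -1 0 0 0" --pt "1 -4 0 0 0" --pt "1 -7.5 0 0 0" --pt "1 -10.5 -1 0 0" --pt "1 -10.5 -5 -0.2 0" --pt "1 -10.5 -10 -0.5 0" --pt "1 -10.5 -15 -0.7 0" --pt "1 -10.5 -20 -1 0"

```text
clock: 21.8
ee_pos: [0.5377, -0.0507, 0.2503]
orientation: [0.11, 0.702, -0.121, 0.693]
wrist_force: [0.9, -0.7, -4.7]
finger_gap: 0.0336
```

Call:
step_arm --pt "1 0 -4 -0.2 0" --pt "1 0 -8 -0.4 0" --pt "1 0 -12 -0.5 0" --pt "1 0 -16 -0.7 0" --pt "1 0 -20 -0.9 0" --pt "1 0 -20 -0.9 0" --pt "1 0 -20 -0.9 0" --pt "1 0 -20 -0.9 0"

```text
clock: 22.6
ee_pos: [0.4649, -0.2357, 0.2529]
orientation: [0.11, 0.702, -0.12, 0.693]
wrist_force: [0.3, -0.1, -5.6]
finger_gap: 0.034
```

```bash
python3 - <<'E'
from h import *
o=bot.observe();m=R.from_quat(o['orientation']).as_matrix();print(m.round(4),o['ee_pos'],o['wrist_force'],o['qpos'].round(2))
print(tool(np.array((.4424,-.2901,.110))-o['ee_pos']).round(2))
E
```

```text
[[-0.0151  0.3215  0.9468]
 [-0.0116  0.9468 -0.3217]
 [-0.9998 -0.0158 -0.0105]] [ 0.46492486 -0.23573661  0.252945  ] [ 0.29226721 -0.07470035 -5.61833274] [-0.17  0.3   0.77  1.58 -0.19  1.35  0.29]
[14.39 -5.64 -0.23]
```

Call:
step_arm --pt "1 3 -3 -0.1 0" --pt "1 6 -5.64 -0.23 0" --pt "1 9 -5.64 -0.23 0" --pt "1 12 -5.64 -0.23 0" --pt "1 14 -5.64 -0.23 0" --pt "1 14 -5.64 -0.23 0" --pt "1 14 -5.64 -0.23 0" --pt "1 14 -5.64 -0.23 0"

```text
clock: 23.4
ee_pos: [0.4441, -0.2903, 0.1154]
orientation: [0.109, 0.701, -0.12, 0.694]
wrist_force: [0.3, -0.4, -5.2]
finger_gap: 0.034
```

```bash
python3 - <<'E'
from h import *
o=bot.observe();print(o['ee_pos'],o['wrist_force'])
print(tool(np.array((.4424,-.2901,.092))-o['ee_pos']).round(2))
s=pic('scene','s8.png');d=pic('top','t8.png')
a=cv2.resize(s['img'][120:190,240:320],None,fx=5,fy=5,interpolation=2)
b=cv2.resize(d['img'][190:260,395:475],None,fx=5,fy=5,interpolation=2)
cv2.imwrite('pics/c8.png',np.hstack([a,b])[:,:,::-1])
E
```

```text
[ 0.44411388 -0.2903458   0.11539163] [ 0.32035664 -0.36204957 -5.15893317]
[ 2.34  0.01 -0.15]
```

View pics/c8.png

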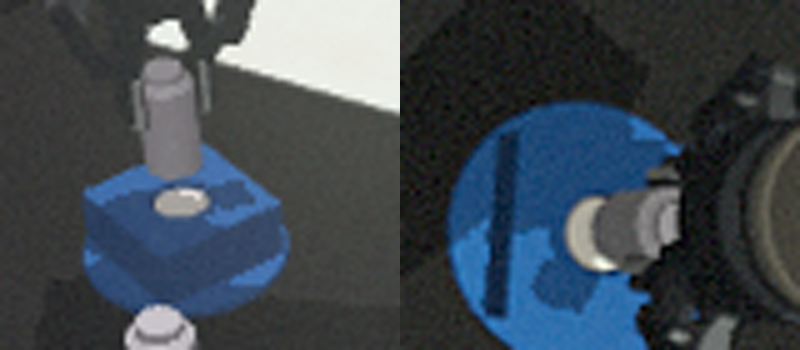

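The weight hangs about 2 cm above the well. In the crop its foot is near (172,170) and the mouth at (181,203). I'll check the alignment numerically.

```bash
python3 - <<'E'
from h import *
d=bot.get_image('scene')
for p in [(.4441,-.2908,.0694),(.4441,-.2908,.129),(.4422,-.2907,.0694),(.4422,-.2907,.046)]:
    u,v=proj(d,p);print(p,((u-240+.5)*5-.5,(v-120+.5)*5-.5))
w=(181.5,203);print(hit(d,240+(w[0]+.5)/5-.5,120+(w[1]+.5)/5-.5,.046))
# weight sides at rows: horizontal gradient
g=cv2.cvtColor(d['img'],cv2.COLOR_RGB2GRAY).astype(float)
for r in range(144,156):print(r,g[r,262:288].astype(int))
E
```

```text
(0.4441, -0.2908, 0.0694) (np.float64(168.40857629236848), np.float64(172.79364851825687))
(0.4441, -0.2908, 0.129) (np.float64(160.21285887787099), np.float64(91.89869334518374))
(0.4422, -0.2907, 0.0694) (np.float64(170.85420581297097), np.float64(171.57130319585502))
(0.4422, -0.2907, 0.046) (np.float64(173.91998871671558), np.float64(202.1060092187494))
[ 0.43950696 -0.28655785  0.046     ]
144 [ 62  59  62  56  63 109 113  97 120 124 122 123 125 119 120 118 113  96
  68  66  68  70  71  69  71  67]
145 [ 58  61  65  62  85 109 114  83 119 123 126 125 122 121 118 118 115 105
  68  70  71  66  72  67  70  68]
146 [ 62  60  64  59  65  73  91 112 119 121 122 125 122 120 119 118 114 108
  66  66  69  69  70  71  69  70]
147 [ 59  64  64  58  62  65  85 112 117 121 121 123 125 122 120 119 115 108
  70  69  71  70  67  70  66  68]
148 [ 64  62  63  61  60  61  83 116 117 122 123 124 124 124 120 117 115 109
  86  69  65  71  65  68  69  69]
149 [ 59  61  65  60  63  61  84 113 120 122 123 126 124 120 120 120 114 108
 106  97  77  66  64  69  62  73]
150 [ 60  59  61  57  65  60  72 116 119 121 123 124 120 125 121 118 115 112
 108 110 112  85  69  67  64  68]
151 [ 63  61  61  61  62  65  64 116 119 119 121 121 125 125 119 116 115 112
 105 110 108 106  86  66  65  70]
152 [ 58  60  62  59  61  61  59 114 118 122 120 123 120 121 121 121 115 112
 106 107 106 108 105  95  70  67]
153 [ 59  63  59  61  82  82 104 110 117 121 121 124 124 125 122 117 114 110
 105 111 105 110 108 109 108  79]
154 [ 62  63  86 103 100 105 107 106 115 120 123 125 124 122 123 121 119 105
 106 109 109 108 108 111 110 112]
155 [ 81 103 103 102 105 108 105 105 106 112 117 120 116 118 114 105 107 107
 108 110 106 110 107 112 111 109]
```

Call:
step_arm --pt "1 0.6 0.06 -0.19 0" --pt "1 1.2 0.06 -0.19 0" --pt "1 1.8 0.06 -0.19 0" --pt "1 2.0 0.06 -0.19 0" --pt "1 2.2 0.06 -0.19 0" --pt "1 2.2 0.06 -0.19 0" --pt "1 2.2 0.06 -0.19 0"

```text
clock: 24.25
ee_pos: [0.4417, -0.2897, 0.0933]
orientation: [0.11, 0.701, -0.12, 0.694]
wrist_force: [-0.6, -0.1, -4.2]
finger_gap: 0.0341
```

Call:
step_arm --pt "1 0.1 0 0 0" --pt "1 0.2 0 0 0" --pt "1 0.3 0 0 0" --pt "1 0.3 0 0 0" --pt "1 0.3 0 0 0"

```text
clock: 24.75
ee_pos: [0.4417, -0.2897, 0.0903]
orientation: [0.11, 0.701, -0.12, 0.694]
wrist_force: [-0.9, -0.9, -5.0]
finger_gap: 0.0337
```

Call:
step_arm --pt "1 0.1 0 0 0" --pt "1 0.2 0 0 0" --pt "1 0.2 0 0 0" --pt "1 0.2 0 0 0"

```text
clock: 25.15
ee_pos: [0.4416, -0.2897, 0.0882]
orientation: [0.11, 0.701, -0.12, 0.694]
wrist_force: [0.0, 0.2, -5.1]
finger_gap: 0.0341
```

Call:
step_arm --pt "1 0.1 0 0 0" --pt "1 0.2 0 0 0" --pt "1 0.2 0 0 0" --pt "1 0.2 0 0 0"

```text
clock: 25.55
ee_pos: [0.4416, -0.2897, 0.0862]
orientation: [0.11, 0.701, -0.12, 0.694]
wrist_force: [-0.8, 0.4, -5.3]
finger_gap: 0.0341
```

Call:
step_arm --pt "1 0.1 0 0 0" --pt "1 0.2 0 0 0" --pt "1 0.3 0 0 0" --pt "1 0.3 0 0 0" --pt "1 0.3 0 0 0"

```text
clock: 26.05
ee_pos: [0.4416, -0.2898, 0.0834]
orientation: [0.11, 0.701, -0.12, 0.694]
wrist_force: [-1.2, 1.2, -1.7]
finger_gap: 0.034
```

Call:
step_arm --pt "1 0.1 0 0 0" --pt "1 0.2 0 0 0" --pt "1 0.3 0 0 0" --pt "1 0.3 0 0 0" --pt "1 0.3 0 0 0"

```text
clock: 26.55
ee_pos: [0.4416, -0.2899, 0.0806]
orientation: [0.11, 0.701, -0.12, 0.694]
wrist_force: [-1.4, 1.7, 4.0]
finger_gap: 0.0338
```

Call:
step_arm --pt "1 0.1 0 0 0" --pt "1 0.2 0 0 0" --pt "1 0.2 0 0 0"

```text
clock: 26.85
ee_pos: [0.4416, -0.2899, 0.0784]
orientation: [0.11, 0.701, -0.12, 0.694]
wrist_force: [-1.4, 1.8, 4.0]
finger_gap: 0.034
```

Call:
step_arm --pt "1 0.1 0 0 0" --pt "1 0.2 0 0 0" --pt "1 0.2 0 0 0"

```text
clock: 27.15
ee_pos: [0.4416, -0.2899, 0.0762]
orientation: [0.11, 0.701, -0.12, 0.694]
wrist_force: [-1.5, 1.8, 2.5]
finger_gap: 0.0337
```

Call:
step_arm --pt "1 0.1 0 0 0" --pt "1 0.1 0 0 0" --pt "1 0.1 0 0 0"

```text
clock: 27.45
ee_pos: [0.4416, -0.2899, 0.0753]
orientation: [0.11, 0.701, -0.12, 0.694]
wrist_force: [-2.6, 1.7, 5.8]
finger_gap: 0.0337
```

Call:
step_arm --pt "1 0.1 0 0 0" --pt "1 0.1 0 0 0" --pt "1 0.1 0 0 0"

```text
clock: 27.75
ee_pos: [0.4416, -0.29, 0.0753]
orientation: [0.11, 0.701, -0.12, 0.694]
wrist_force: [-3.9, 3.1, 10.7]
finger_gap: 0.0337
```

Motion has stopped at z = 0.0753 with the force rising sharply, after about 8 mm of plate travel, so the lift plate is at its stop. I'll release and retreat.

Call:
step_arm --pt "-1 0 0 0 0" --pt "-1 0 0 0 0" --pt "-1 0 0 0 0" --pt "-1 0 0 0 0" --pt "-1 0 0 0 0" --pt "-1 0 0 0 0"

```text
clock: 28.35
ee_pos: [0.4416, -0.2901, 0.0751]
orientation: [0.11, 0.701, -0.12, 0.694]
wrist_force: [0.2, -0.1, 0.4]
finger_gap: 0.0854
```

Call:
step_arm --pt "-1 -2 0 0 0" --pt "-1 -6 0 0 0" --pt "-1 -10 0 0 0" --pt "-1 -15 4 -4 0" --pt "-1 -15 8 -8 0" --pt "-1 -15 8 -8 0" --pt "-1 -15 8 -8 0" --pt "-1 -15 8 -8 0"

```text
clock: 29.15
ee_pos: [0.3937, -0.1866, 0.2247]
orientation: [0.11, 0.701, -0.12, 0.695]
wrist_force: [0.1, -0.6, 0.6]
finger_gap: 0.0855
```

```bash
python3 - <<'E'
from h import *
s=pic('scene','s9.png');d=pic('top','t9.png')
f=lambda i,u,v:cv2.resize(i['img'][v:v+70,u:u+80],None,fx=4,fy=4,interpolation=2)
cv2.imwrite('pics/c9.png',np.vstack([np.hstack([f(s,235,120),f(s,235,160)]),np.hstack([f(d,395,200),f(d,310,125)])])[:,:,::-1])
E
```

```text
(no output)
```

View pics/c9.png

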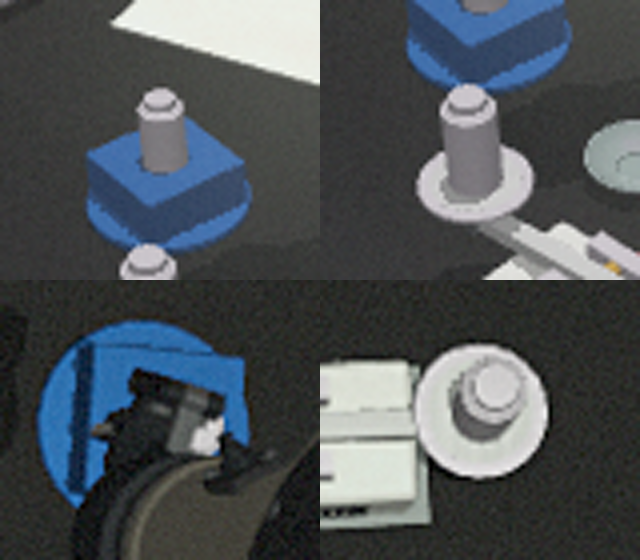

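A stands upright in the well, with the mouth round it at (165,160), and B stands upright near the centre of the right pan. The gripper is clear, so I'll hand in.

```bash
python3 -c "
from h import *
print(bot.observe()['clock'],abs(bot.observe()['dq']).max());print(bot.close_job())"
```

```text
29.25 0.0135467577191828
the job is handed in; nothing more can be done
None
```

I weighed both weights, seated the heavier one (A) in the blue base, left the lighter one (B) on the right pan, and handed the job in at 29.25 s. The hand-in gives no verdict.

- **Weighing:** B went on the right pan and A on the left. The beam tipped left and the pointer flipped. The forces while lifting agreed, at about 4.3 N for A and 3.3 N for B.
- **Well:** A went in freely. The lift plate slid about 8 mm at a steady force. Then motion stopped and the wrist force rose to 10.7 N, about 15 N on the plate and below the 28 N limit.
- **Last pictures:** A stands upright in the well, B stands upright near the centre of the right pan, and the gripper is open and clear of both.

**Failed or disagreed:**
- My first grasp of A was about 10 mm off-centre, because I started that move before the arm had settled. I released it and gripped again; A had not shifted.
- The two cameras differed by about 1 mm on where the well was relative to the held weight, so I used a position between the two.
- I inferred that the lift plate is at its stop from the force and the travel; I did not measure it directly.
- I did not measure the tweezers, dish and brush again at the end.

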